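# Back the compression stand off by one turn and lock it

## Robot

A 6-joint arm with a two-finger parallel gripper is mounted at the origin on the work surface; the furniture and walls round the work are solid. World frame = base frame: x ahead of the robot, y to its left, z up, the work surface at z = 0. Lengths are in mm, angles in rad, forces in N, time in s.
With the tool pointing down it reaches from about 400 to 825 mm from the base axis. Payload 7 kg.
Tool frame: the origin (TCP) lies between the finger pads; the fingertips stand 25 mm ahead of it and the grasp point (between the pads) lies 6 mm ahead of it; z points along the fingers, y is the line along which they close (so a half turn about z gives the same grasp; the last joint's range is limited). The gripper opens to 88 mm and grips with 3 to 60 N. Pads are 19 mm wide; open, the fingers measure 130 mm over their backs; the gripper's body (78 mm by 193 mm) begins 47 mm behind the grasp point.
Start: joints at [1.508, 0.359, 0.012, 0, -1.224, -0.288], TCP at [231.971, 633.865, 251.561] pointing down, gripper open.
Joint ranges: [-3.07, 3.07], [-1.43, 2.12], [-1.02, 1.25], [-3.03, 1.67], [-3.05, -0], [-3.03, 3.03]. Speed limits (rad/s): [2.39, 2.39, 3.01, 3.14, 3.14, 3.14].

## Interface

Orientations are given as [roll, pitch, yaw] about the fixed x, y, z axes, in that order (R = Rz(yaw) Ry(pitch) Rx(roll)).
In Python, from rig import get_obs, optics, arm gives the robot as it stands.
- The arm moves only by the shell command python3 -m handwheel 'ROWS' [FORCE]. ROWS is JSON, a list of rows, each a list of 7 numbers: the turn, a rotation vector about the tool's x, y, z normalised to -1 to 1, where 1 is 2 pi rad, then the shift along the tool's x, y, z normalised to -1 to 1, where 1 is 0.25 m, then the gripper command: -1 is shut, 1 is fully open, values between are in proportion. A call has 1 to 10 rows; each row is the pose to reach, as a shift and turn from the pose commanded when the call began, along the tool's axes at that moment, turning the shorter way round; what a row does not reach only later rows make up. A row lasts 1/10 s, in which the tool goes at most 50 mm and 8.59 degrees, less where a joint would pass 70% of its speed; a pose out of reach is approached as far as the arm can. A call with a number of a shift or a turn outside -1 to 1 is refused whole. A call with a gripper value outside its range is refused whole. The fingers move at their own pace and stop on an object; FORCE is the grip in N (left out, the last holds). Time passes only in rows, so rows that repeat a pose let the fingers close. It gives the time, the measured TCP pose, the force, the opening and the grip force at its end, in the units of the state.
- get_obs(): the state, without advancing time (a new reading comes with each control period).
- optics.get_image(name): name is "scene" or "side" or "wrist"; returns a dict with "color" (384x512x3 uint8, red, green, blue), "range_z" (384x512 float32, mm along the optical axis (not along the pixel's ray), 0 where there is no reading), "camera_matrix" (3x3 intrinsics, pixels), "world_to_cam" (4x4, takes a point from world to camera coordinates). Camera axes: x right, y down, z forward; pixel columns grow to the right and rows downward; lengths in mm; the calibration is good to about 2 mm. The wrist camera is an equidistant fisheye: a pixel r from the principal point sees the ray r / f radians off the axis. A picture is of the moment at which its call begins.
- arm.hand_in(): hands the job in; it is judged then, once.
Trained networks look in a picture, given as the dict that the camera call returned (one of the last four; its "shot" number tells which), for a name from the list of things; names that differ only in an ending like _2 or _b are one class to them, and where a whole thing is asked for, a point or a joint stands for the part that bears it (a point fixed in the world has none). Each returns a list of dicts, best first, with "confidence" (0 to 1); they miss things now and then, are a little off and sometimes report something else, mostly with a low value. They report only what shows in the picture. A call takes as long as a camera call.
- optics.find_in(picture, name): "centre" ([x, y, z] in mm, in the coordinates of the camera as it stood for that picture, good to about 4 mm: the middle of the surface that is visible of it).
- optics.cut_out(picture, name): "mask" (384x512 bool, what is visible of it).
- optics.landmark_of(picture, name): "centre" ([x, y, z] in mm, in the coordinates of the camera as it stood for that picture, good to about 4 mm: a listed point, or the origin of a listed thing).
The state is a dict: "time_s": time; "joints": joint angles; "joint_vel": joint speeds; "effort": joint torques, N m; "tool_pos": TCP position; "orientation": TCP orientation; "contact_force": force on the tool from outside, world axes, zero at the start; "moment": the same for the moment, N m; "finger_gap": finger opening in mm; "finger_force": force on a finger pad.
Only numpy, scipy, OpenCV 4.12 (cv2) and the standard library are available. Lean on these libraries where they do the work, as an engineer would, in place of code of your own. Each camera call takes 0.05 s, during which the arm holds its last target. There are 200 camera calls.

## Task

The plate of the hand-wheel compression stand is too close over its sample: raise it by exactly one turn. With fingertips only and gently, push the red-knobbed lock latch outwards until its tooth is well clear of the slotted disc, push the hand wheel exactly once round clockwise (seen from above) by its black upright handle, then push the latch back in until its tooth is fully home in the slot. Grip and lift nothing, and leave the sample, the spare coupler and the grease pot where they are.

Things in the scene. Friction and masses are not known exactly. Their poses are not given: they have to be found in the camera images.
- stand: Grey bench compression stand, fixed: base 150 x 160 mm, two steel columns, a screw, top plate 174 mm above the table. Origin on the table under the hand wheel's vertical axis; x to the stand's back, y to its left seen from the front, z up. Base reaches 100 mm in front of the origin, 50 mm behind it, 80 mm to each side. The blue crosshead with display and round plate rises 8 mm per clockwise turn.
- wheel_axis (a point): Point on the hand wheel's vertical axis, 242.5 mm above the table (mid height of its handle). Black three-spoke wheel 123 mm across over the rim, rim top 212.5 mm, hub top 216 mm above the table. Under it, turning with it, a steel lock disc 150 mm across, 180 to 188 mm above the table, with one slot 14 mm deep in its edge, opposite the handle.
- wheel_grip: The wheel's upright black handle, 21 mm across, 51 mm tall, standing on the rim, free end up; origin at its centre (242.5 mm above the table, 55 mm from the wheel's axis). It spins loosely on its own pin, so its yaw says nothing. At the start it is on the +y (left) side of the stand, with the slot at the latch.
- spindle_wheel (a joint): Angle of the hand wheel (rad): 0 at the start, grows clockwise seen from above, one turn = 6.283. About 2.4 N at the handle turns it; it has friction and stays where it is left. While the latch tooth is in the slot the wheel is locked, with about 0.02 rad of play.
- latch_knob: The latch's upright red knob; origin on its axis, 220 mm above the table. It is 18 mm across, from 189 to 248 mm above the table. It spins loosely on its pin. The latch is a flat steel bar at the height of the lock disc, with a brass tooth that swings into the disc's slot. Locked, the knob is at x = +50, y = -112 mm in the stand's frame.
- latch_pivot (a point): Point on the latch's upright pivot axis, 220 mm above the table, at x = -48, y = -78 mm in the stand's frame; the knob swings round it on a radius of 104 mm.
- lock_latch (a joint): Angle of the latch (rad): 0 = tooth fully home in the slot (a stop); grows as the knob is pushed outwards, away from the wheel (clockwise from above round its pivot). Tooth clear of the disc from about 0.3, outer stop 0.6. About 1.2 N at the knob moves it; it stays where left. The slot's bevelled mouth draws the tooth in if the wheel is within 0.06 rad of a whole turn; else it lands on the edge.
- sample_mid (a point): Centre of the sample, a loose white PVC coupler 34 mm across and 44 mm tall, standing on the stand's lower steel plate, 45 mm in front of the wheel's axis, under the upper plate. To be left alone.
- spare_mid (a point): Centre of the spare white PVC coupler (34 mm across, 44 mm tall) standing on the table to the left of the stand. To be left alone.
- grease_mid (a point): Centre of the white grease pot with a screw lid (70 mm across, 49 mm tall) on the table to the right of the stand. To be left alone.

How it is judged:
By the outcome, as a careful person would: the job done as asked, in the order asked, and still so for the second after the job is handed in, with the robot touching nothing.
It also fails if it takes over 64 s, if anything falls off the work surface, if the arm or the gripper's body presses on something with over 40 N, if the wrist force passes 120 N, or if a joint passes its speed limit or range.

## Working session

There is one attempt and no reset: what is moved stays moved. The work goes in short steps, Python scripts to look and compute and a shell command to move; the robot and the scene stay as the last step left them, time stands still between calls to the robot, and variables do not carry over. Pictures are saved under pics/ and viewed, at most 10 in all, crops included, and the job is handed in when it is done.

```bash
mkdir -p pics; ls; cat > h.py <<'E'
import numpy as np,cv2
from rig import get_obs,optics,arm
from scipy.spatial.transform import Rotation as R
def shot(n): return optics.get_image(n)
def save(p,f): cv2.imwrite('pics/'+f,p['color'][:,:,::-1])
def w(p,c): return (np.linalg.inv(p['world_to_cam'])@np.r_[c,1])[:3]
def find(p,n,k='landmark_of'):
    r=getattr(optics,k)(p,n); return [(np.round(w(p,d['centre']),1).tolist(),round(d['confidence'],2)) for d in r[:2]]
E
python3 - <<'E'
from h import *
o=get_obs();print(o['time_s'],o['tool_pos'],o['orientation'],o['finger_gap'])
for n in('scene','side','wrist'):
    p=shot(n);save(p,n+'0.png')
    for t in('stand','wheel_axis','wheel_grip','latch_knob','latch_pivot','sample_mid','spare_mid','grease_mid'):print(n,t,find(p,t))
import cv2
cv2.imwrite('pics/both.png',np.vstack([np.hstack([cv2.resize(cv2.imread('pics/%s0.png'%n),(400,300)) for n in('scene','side')]),np.hstack([cv2.resize(cv2.imread('pics/wrist0.png'),(400,300))]*2)]))
E
```

```text
pics
0.0 [231.82317496 633.46988312 250.60861601] [ 3.13993997e+00 -1.18381447e-04 -3.50934293e-01] 87.42312795434063
scene stand [([498.1, -58.6, -0.9], 0.59)]
scene wheel_axis [([495.6, -53.8, 238.8], 0.97), ([508.4, -1.1, 240.4], 0.52)]
scene wheel_grip [([508.4, 1.9, 240.9], 0.51)]
scene latch_knob [([517.1, -176.3, 213.8], 0.69)]
scene latch_pivot [([434.3, -181.9, 18.1], 0.4)]
scene sample_mid [([496.6, -56.6, 239.2], 0.63)]
scene spare_mid [([525.0, 72.3, 16.6], 0.65), ([451.1, -50.9, 50.0], 0.35)]
scene grease_mid []
side stand [([495.8, -52.2, -0.1], 0.68)]
side wheel_axis [([492.1, -52.3, 247.2], 0.76)]
side wheel_grip [([510.5, 1.1, 245.8], 0.58)]
side latch_knob [([521.9, -178.0, 223.5], 0.61)]
side latch_pivot [([495.1, -53.9, 0.5], 0.4)]
side sample_mid [([454.3, -45.3, 53.7], 0.74)]
side spare_mid [([525.2, 70.6, 22.4], 0.69)]
side grease_mid []
wrist stand []
wrist wheel_axis []
wrist wheel_grip []
wrist latch_knob []
wrist latch_pivot []
wrist sample_mid []
wrist spare_mid []
wrist grease_mid []
```

View pics/both.png

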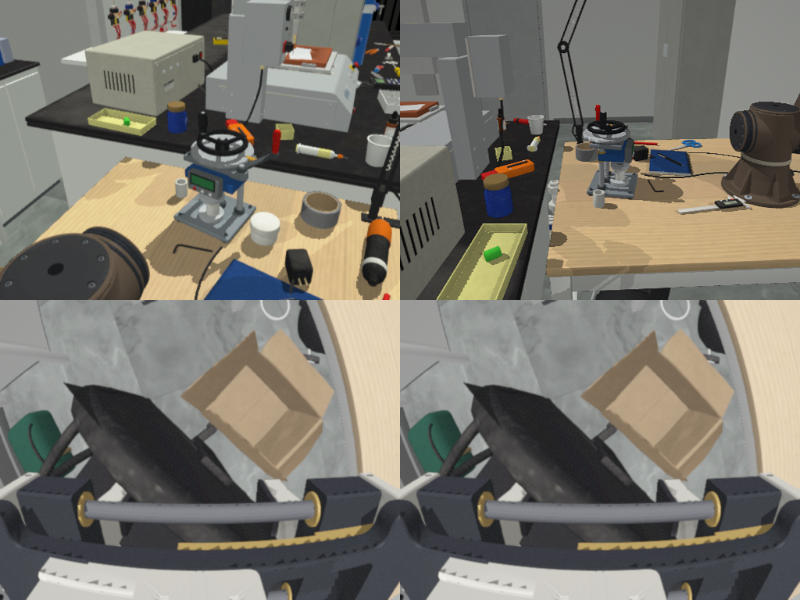

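Both fixed views show the stand (scene ≈ (215,185), side ≈ (610,160) in the mosaic) with the handle on its left and the red knob to the right. The wrist view is still off to the side. The network points agree with the stated geometry: axis ≈ (494,-53), yaw ≈ -0.22. I'll check the corridor, then move over.

```bash
cat >> h.py <<'E'
def rel(targets):
    """targets: (x,y,z,yaw) tool-down world poses -> rows relative to the commanded(~measured) pose; tool down assumed"""
    o=get_obs();p0=np.array(o['tool_pos']);R0=R.from_euler('xyz',o['orientation'])
    for t in targets:
        d=R0.inv().apply(np.array(t[:3])-p0)/250
        r=(R0.inv()*R.from_euler('xyz',[np.pi,0,t[3]])).as_rotvec()/(2*np.pi)
        print(np.round(r,4).tolist(),np.round(d,3).tolist())
def st(msg=''):
    o=get_obs();print(msg,round(o['time_s'],2),np.round(o['tool_pos'],1),np.round(o['orientation'],3),'F',np.round(o['contact_force'],1),'q',np.round(o['joints'],2),round(o['finger_gap'],1))
E
python3 - <<'E'
from h import *
for n in('scene','side'):
    p=shot(n);z=p['range_z'];v,u=np.nonzero(z>0);K=p['camera_matrix'];zz=z[v,u]
    c=np.c_[(u-K[0,2])/K[0,0]*zz,(v-K[1,2])/K[1,1]*zz,zz,np.ones_like(zz)];W=(np.linalg.inv(p['world_to_cam'])@c.T).T[:,:3]
    for y0 in range(-400,800,150):
        print(n,y0,[int(W[m,2].max()) if (m:=(W[:,0]>x0)&(W[:,0]<x0+100)&(W[:,1]>y0)&(W[:,1]<y0+150)).any() else None for x0 in range(200,900,100)])
rel([(495,-60,400,-0.6),(250,600,400,-.35)])
E
```

```text
scene -400 [19, 52, 35, 47, 64, 137, 66]
scene -250 [13, 49, 211, 245, 64, 477, 476]
scene -100 [10, 19, 266, 267, 0, 476, 476]
scene 50 [0, 1, 1, 44, 63, 157, 157]
scene 200 [1, 1, 1, 1, 88, 157, 283]
scene 350 [None, None, None, None, 84, 90, 283]
scene 500 [None, -279, None, None, 64, 86, 284]
scene 650 [None, None, None, None, 62, 64, 64]
side -400 [23, 54, None, 50, 68, 139, 69]
side -250 [24, 52, 213, 248, 67, 480, 480]
side -100 [12, 22, 218, 270, 67, 479, 513]
side 50 [12, 10, 4, 46, 67, 161, 427]
side 200 [4, 4, 4, 4, 92, 161, 287]
side 350 [None, None, None, None, 68, 92, 287]
side 500 [None, None, None, None, None, None, 141]
side 650 [None, None, None, None, None, None, None]
[-0.0, -0.0, 0.0397] [1.942, 2.245, -0.594]
[-0.0, -0.0, -0.0001] [0.114, 0.102, -0.594]
```

```bash
A='[0,0,0,0,0,-0.6,-0.2]'; B='[0,0,0,0.64,0.75,-0.6,-0.2]'
python3 -m handwheel '[[0,0,0,0,0,-0.6,-0.2],[0,0,0,0.2,0.2,-0.6,-0.2],[0,0,0,0.64,0.75,-0.6,-0.2],[0,0,0,0.64,0.75,-0.6,-0.2],[0,0,0,0.64,0.75,-0.6,-0.2],[0,0,0,0.64,0.75,-0.6,-0.2],[0,0,0,0.64,0.75,-0.6,-0.2]]'
python3 -m handwheel '[[0,0,0.02,0.64,0.75,0,-0.2],[0,0,0.02,0.64,0.75,0,-0.2],[0,0,0.02,0.64,0.75,0,-0.2],[0,0,0.02,0.64,0.75,0,-0.2],[0,0,0.02,0.64,0.75,0,-0.2],[0,0,0.02,0.64,0.75,0,-0.2]]'
python3 - <<'E'
from h import *
st(); rel([(495,-60,400,-0.6),(440,-60,400,-0.6)])
E
```

```text
time_s: 2.15
tool_pos: [318.6, 399.9, 403.8]
orientation: [-3.138, -0.0, -0.352]
contact_force: [0.3, 0.6, 0.8]
finger_gap: 38.1
finger_force: 0.0
time_s: 2.75
tool_pos: [404.5, 167.7, 402.2]
orientation: [-3.141, -0.001, -0.481]
contact_force: [-0.1, 0.3, -0.1]
finger_gap: 34.9
finger_force: 0.0
 2.75 [404.5 167.7 402.2] [-3.141e+00 -1.000e-03 -4.810e-01] F [-0.1  0.3 -0.1] q [ 0.85 -0.11 -0.2   0.   -1.48  0.24] 34.9
[-0.0001, -0.0001, 0.0189] [0.742, 0.64, 0.009]
[-0.0001, -0.0001, 0.0189] [0.547, 0.742, 0.009]
```

```bash

python3 -m handwheel '[[0,0,0.019,0.65,0.70,0,-0.2],[0,0,0.019,0.65,0.70,0,-0.2],[0,0,0.019,0.65,0.70,0,-0.2],[0,0,0.019,0.65,0.70,0,-0.2],[0,0,0.019,0.65,0.70,0,-0.2],[0,0,0.019,0.65,0.70,0,-0.2],[0,0,0.019,0.65,0.70,0,-0.2]]'
python3 - <<'E'
from h import *
st()
p=shot('wrist');save(p,'w1.png')
for t in('stand','wheel_axis','wheel_grip','latch_knob','latch_pivot'):print(t,find(p,t))
p=shot('scene');print([find(p,t) for t in('wheel_axis','wheel_grip','latch_knob')])
E
```

```text
time_s: 3.45
tool_pos: [468.0, -58.8, 401.1]
orientation: [3.141, 0.001, -0.598]
contact_force: [0.0, -0.1, -0.2]
finger_gap: 34.5
finger_force: 0.0
 3.45 [468.  -58.8 401.1] [ 3.141e+00  1.000e-03 -5.980e-01] F [ 0.  -0.1 -0.2] q [ 0.29 -0.05 -0.15 -0.   -1.47  0.68] 34.5
stand []
wheel_axis [([493.7, -53.7, 240.7], 0.63)]
wheel_grip [([513.8, -3.1, 244.7], 0.57)]
latch_knob [([521.0, -179.8, 219.6], 0.83)]
latch_pivot [([434.0, -119.7, 219.3], 0.9)]
[[([495.9, -54.2, 238.6], 0.95)], [([510.6, 1.6, 241.1], 0.8)], [([432.2, -115.1, 221.0], 0.62), ([514.6, -178.7, 215.4], 0.57)]]
```

View pics/w1.png

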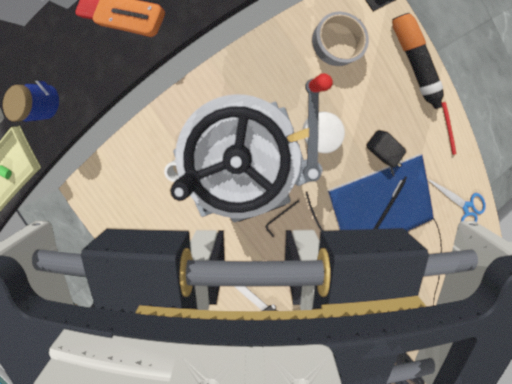

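Wrist view: hub at (237,160), handle top at (180,190), knob top at (320,83), pivot at (313,173). All parts sit where the description says, so I'll fit the stand pose from these pixels and the network points.

```bash
python3 - <<'E'
from h import *
from scipy.optimize import least_squares
p=shot('wrist');K=p['camera_matrix'];C=np.linalg.inv(p['world_to_cam'])
def px(u,v,z):
    d=np.array([(u-K[0,2]),(v-K[1,2])]);f=K[0,0];r=np.hypot(*d);th=r/f
    ray=C[:3,:3]@np.r_[d/r*np.sin(th),np.cos(th)];o=C[:3,3];return (o+ray*(z-o[2])/ray[2])[:2]
# red knob / blob centroid refine
hsv=cv2.cvtColor(p['color'],cv2.COLOR_RGB2HSV)
own=dict(hub=px(237,160,216),grip=px(180,188,268),knob=px(322,82,245),piv=px(313,173,190))
print({k:np.round(v,1).tolist() for k,v in own.items()})
S=dict(axis=(0,0),hub=(0,0),grip=(0,55),knob=(50,-112),piv=(-48,-78))
net=[('axis',(495.6,-53.8)),('axis',(492.1,-52.3)),('axis',(493.7,-53.7)),('grip',(508.4,1.9)),('grip',(510.5,1.1)),('grip',(513.8,-3.1)),('knob',(517.1,-176.3)),('knob',(521.9,-178)),('knob',(521,-179.8)),('piv',(434,-119.7)),('piv',(432.2,-115.1))]
def fit(M):
    def f(a):
        c,s=np.cos(a[2]),np.sin(a[2])
        return np.concatenate([np.array([a[0]+c*S[n][0]-s*S[n][1]-q[0],a[1]+s*S[n][0]+c*S[n][1]-q[1]]) for n,q in M])
    r=least_squares(f,[494,-53,-.22]);print(np.round(r.x,3),np.round(r.fun.reshape(-1,2),1).tolist());return r.x
fit(net);fit(list(own.items()));a=fit(net+list(own.items()))
E
```

```text
{'hub': [498.4, -56.3], 'grip': [512.5, -3.5], 'knob': [519.9, -172.9], 'piv': [432.4, -119.3]}
[ 4.96812e+02 -5.43900e+01 -2.38000e-01] [[1.2, -0.6], [4.7, -2.1], [3.1, -0.7], [1.4, -2.8], [-0.7, -2.0], [-4.0, 2.2], [1.9, 1.3], [-2.9, 3.0], [-2.0, 4.8], [-2.2, 0.8], [-0.4, -3.8]]
[ 4.98558e+02 -5.51580e+01 -2.46000e-01] [[0.1, 1.1], [-0.6, 1.7], [-0.1, -3.0], [0.6, 0.2]]
[ 4.97262e+02 -5.45850e+01 -2.40000e-01] [[1.7, -0.8], [5.2, -2.3], [3.6, -0.9], [1.9, -3.1], [-0.2, -2.3], [-3.5, 1.9], [2.1, 1.0], [-2.7, 2.7], [-1.8, 4.5], [-1.9, 0.7], [-0.1, -3.9], [-1.2, 1.7], [-2.2, 2.4], [-0.7, -2.3], [-0.3, 0.3]]
```

```bash
cat >> h.py <<'E'
AX=np.array([497.5,-54.8]);YAW=-0.243
c,s=np.cos(YAW),np.sin(YAW);RM=np.array([[c,-s],[s,c]])
PV=AX+RM@[-48,-78]; PH0=np.arctan2(-34,98)+YAW
def latch(th,z,lead=0,dr=0):
    ph=PH0-th; q=PV+(104+dr)*np.array([np.cos(ph),np.sin(ph)])+lead*np.array([np.sin(ph),-np.cos(ph)]); return (q[0],q[1],z,ph)
E
python3 - <<'E'
from h import *
rel([latch(0,400),latch(0,239)])
E
```

```text
[-0.0, -0.0, -0.0029] [0.435, 0.275, 0.007]
[-0.0, -0.0, -0.0029] [0.435, 0.275, 0.651]
```

```bash

python3 -m handwheel '[[0,0,-0.003,0.435,0.275,0,-0.2],[0,0,-0.003,0.435,0.275,0,-0.2],[0,0,-0.003,0.435,0.275,0,-0.2],[0,0,-0.003,0.435,0.275,0.2,-0.2],[0,0,-0.003,0.435,0.275,0.36,-0.2],[0,0,-0.003,0.435,0.275,0.36,-0.2],[0,0,-0.003,0.435,0.275,0.36,-0.2]]'
python3 - <<'E'
from h import *
st(); p=shot('wrist'); save(p,'w2.png'); print(find(p,'latch_knob')); rel([latch(0,239)])
E
```

```text
time_s: 4.7
tool_pos: [519.5, -176.5, 312.6]
orientation: [3.14, -0.0, -0.577]
contact_force: [1.1, -0.7, 1.0]
finger_gap: 35.2
finger_force: 0.0
 4.7 [ 519.5 -176.5  312.6] [ 3.14  -0.    -0.577] F [ 1.1 -0.7  1. ] q [ 0.03  0.12 -0.17  0.   -1.28  0.96] 35.2
[([522.8, -177.8, 219.0], 0.83)]
[-0.0002, -0.0006, 0.0001] [-0.007, 0.001, 0.302]
```

View pics/w2.png

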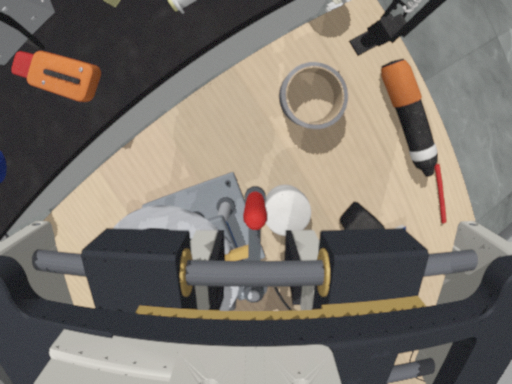

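Wrist view: the red knob at (255,210) lies centred between the fingers (inner faces at about 218 and 292). Descending straddling it.

```bash

python3 -m handwheel '[[0,0,0,-0.007,0,0.1,-0.2],[0,0,0,-0.007,0,0.2,-0.2],[0,0,0,-0.007,0,0.28,-0.2],[0,0,0,-0.007,0,0.3,-0.2],[0,0,0,-0.007,0,0.3,-0.2],[0,0,0,-0.007,0,0.3,-0.2]]'
python3 - <<'E'
from h import *
st(); rel([latch(t,239,8.2*min(1,t/.05+.0)) for t in (0,.06,.12,.18,.24,.3,.36,.42,.48)])
E
```

```text
time_s: 5.4
tool_pos: [518.9, -175.3, 238.6]
orientation: [-3.14, -0.003, -0.576]
contact_force: [-0.2, 0.4, 0.1]
finger_gap: 35.1
finger_force: 0.0
 5.4 [ 518.9 -175.3  238.6] [-3.14e+00 -3.00e-03 -5.76e-01] F [-0.2  0.4  0.1] q [ 0.03  0.16 -0.29  0.   -1.12  0.96] 35.1
[-0.0002, -0.0004, 0.0001] [0.002, 0.0, -0.002]
[-0.0002, -0.0004, 0.0096] [-0.001, 0.058, -0.002]
[-0.0002, -0.0004, 0.0192] [-0.005, 0.083, -0.002]
[-0.0002, -0.0004, 0.0287] [-0.01, 0.107, -0.002]
[-0.0002, -0.0004, 0.0383] [-0.018, 0.131, -0.002]
[-0.0003, -0.0004, 0.0478] [-0.026, 0.155, -0.002]
[-0.0003, -0.0004, 0.0574] [-0.036, 0.177, -0.002]
[-0.0003, -0.0004, 0.0669] [-0.047, 0.2, -0.002]
[-0.0003, -0.0004, 0.0765] [-0.06, 0.221, -0.002]
```

```bash

python3 -m handwheel '[[0,0,0.005,0,0.03,0,-0.2],[0,0,0.01,0,0.058,0,-0.2],[0,0,0.019,-0.005,0.083,0,-0.2],[0,0,0.029,-0.01,0.107,0,-0.2],[0,0,0.038,-0.018,0.131,0,-0.2],[0,0,0.048,-0.026,0.155,0,-0.2]]'
python3 - <<'E'
from h import *
st(); p=shot('scene');print(find(p,'latch_knob'), latch(.3,220)); rel([latch(t,239,8.2) for t in (.3,.36,.42,.48)])
E
```

```text
time_s: 6.0
tool_pos: [491.2, -204.8, 237.4]
orientation: [-3.14, -0.001, -0.883]
contact_force: [0.6, 0.2, 0.5]
finger_gap: 34.9
finger_force: 0.6
 6.0 [ 491.2 -204.8  237.4] [-3.14e+00 -1.00e-03 -8.83e-01] F [0.6 0.2 0.5] q [-0.03  0.13 -0.32  0.   -1.11  0.71] 34.9
[([494.8, -199.5, 210.1], 0.67)] (np.float64(498.6504847777004), np.float64(-198.9128903690984), 220, np.float64(-0.8769450718448941))
[-0.0001, -0.0001, -0.0008] [0.002, -0.007, -0.007]
[-0.0001, -0.0001, 0.0088] [-0.001, 0.018, -0.007]
[-0.0001, -0.0001, 0.0183] [-0.005, 0.042, -0.007]
[-0.0001, -0.0001, 0.0279] [-0.011, 0.067, -0.007]
```

```bash

python3 -m handwheel '[[0,0,0.009,0,0.018,0,-0.2],[0,0,0.018,-0.005,0.042,0,-0.2],[0,0,0.028,-0.011,0.067,0,-0.2],[0,0,0.028,-0.011,0.067,0,-0.2],[0,0,0.028,-0.011,0.034,0,-0.2],[0,0,0.028,-0.011,0.034,-0.15,-0.2],[0,0,0.028,-0.011,0.034,-0.4,-0.2],[0,0,0.028,-0.011,0.034,-0.4,-0.2]]'
python3 - <<'E'
from h import *
st(); p=shot('wrist');save(p,'w3.png');print(find(p,'latch_knob'), np.round(latch(.48,220),1))
p=shot('scene');print(find(p,'latch_knob'))
E
```

```text
time_s: 6.9
tool_pos: [485.2, -208.0, 342.1]
orientation: [-3.137, -0.006, -1.052]
contact_force: [-0.0, -0.7, 0.6]
finger_gap: 35.1
finger_force: 0.0
 6.9 [ 485.2 -208.   342.1] [-3.137 -0.006 -1.052] F [-0.  -0.7  0.6] q [-0.03  0.06 -0.17  0.   -1.34  0.55] 35.1
[([484.5, -211.2, 221.7], 0.67)] [ 483.3 -209.5  220.    -1.1]
[([485.0, -211.9, 211.9], 0.65)]
```

View pics/w3.png

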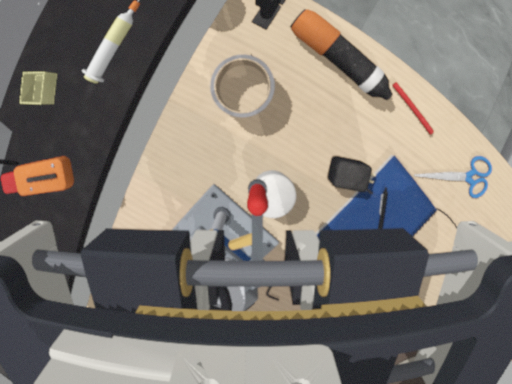

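Wrist view: the knob at (258,197) sits over the grease pot side and the brass tooth (240,242) is outside the disc. The latch is at about 0.48 rad. Now to the wheel handle.

```bash
cat >> h.py <<'E'
def wheel(al,z,lead=0,tilt=0,dr=0):
    # tool centre leads handle centre along tool y by `lead`; yaw = tangent + tilt
    a=YAW+np.pi/2-al; q=AX+(55+dr)*np.array([np.cos(a),np.sin(a)]); ps=YAW-al+np.pi/2+tilt
    q=q+lead*np.array([np.sin(ps),-np.cos(ps)]); return (q[0],q[1],z,ps)
E
python3 - <<'E'
from h import *
rel([wheel(0,340,0,.03)])
E
```

```text
[-0.0001, 0.0001, -0.3837] [-0.66, -0.503, -0.016]
```

```bash

python3 -m handwheel '[[0,0,-0.38,-0.66,-0.5,-0.02,-0.2],[0,0,-0.38,-0.66,-0.5,-0.02,-0.2],[0,0,-0.38,-0.66,-0.5,-0.02,-0.2],[0,0,-0.38,-0.66,-0.5,-0.02,-0.2],[0,0,-0.38,-0.66,-0.5,-0.02,-0.2],[0,0,-0.38,-0.66,-0.5,-0.02,-0.2],[0,0,-0.38,-0.66,-0.5,-0.02,-0.2],[0,0,-0.38,-0.66,-0.5,-0.02,-0.2],[0,0,-0.38,-0.66,-0.5,-0.02,-0.2],[0,0,-0.38,-0.66,-0.5,-0.02,-0.2]]'
python3 - <<'E'
from h import *
st();rel([wheel(0,340,0,.03)])
E
```

```text
time_s: 8.1
tool_pos: [509.6, -2.1, 339.7]
orientation: [-3.141, 0.003, 0.453]
contact_force: [0.6, -0.5, 0.6]
finger_gap: 35.2
finger_force: 0.0
 8.1 [509.6  -2.1 339.7] [-3.141e+00  3.000e-03  4.530e-01] F [ 0.6 -0.5  0.6] q [ 0.38  0.04 -0.2  -0.   -1.34  1.64] 35.2
[-0.0003, 0.0004, -0.1441] [0.005, -0.001, -0.001]
```

```bash

python3 -m handwheel '[[0,0,-0.14,0.005,0,0,-0.2],[0,0,-0.14,0.005,0,0,-0.2],[0,0,-0.14,0.005,0,0,-0.2],[0,0,-0.14,0.005,0,0,-0.2],[0,0,-0.14,0.005,0,0,-0.2],[0,0,-0.14,0.005,0,0,-0.2],[0,0,-0.14,0.005,0,0,-0.2]]'
python3 - <<'E'
from h import *
st();p=shot('wrist');save(p,'w4.png');print(find(p,'wheel_grip'),find(p,'wheel_axis'));rel([wheel(0,247)])
E
```

```text
time_s: 8.8
tool_pos: [510.8, -1.7, 339.9]
orientation: [-3.139, 0.001, 1.328]
contact_force: [0.3, 0.0, -0.8]
finger_gap: 35.1
finger_force: 0.0
 8.8 [510.8  -1.7 339.9] [-3.139e+00  1.000e-03  1.328e+00] F [ 0.3  0.  -0.8] q [ 0.38  0.04 -0.19 -0.   -1.34  2.52] 35.1
[([513.4, -3.0, 244.1], 0.57)] [([493.6, -50.3, 241.5], 0.68)]
[-0.0002, 0.0001, -0.0009] [0.001, -0.001, 0.375]
```

View pics/w4.png

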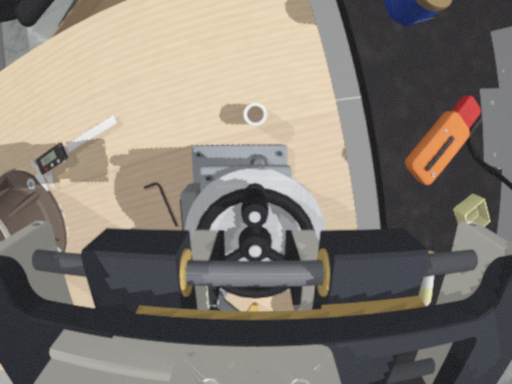

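Wrist view: the handle top at (255,215) is centred between the fingers and the pads are clear. I'll descend and touch carefully to find the contact point at angle 0.

```bash

python3 -m handwheel '[[0,0,0,0,0,0.15,-0.2],[0,0,0,0,0,0.3,-0.2],[0,0,0,0,0,0.37,-0.2],[0,0,0,0,0,0.37,-0.2],[0,0,0,0,0.014,0.37,-0.2],[0,0,0,0,0.014,0.37,-0.2],[0,0,0,0,0.014,0.37,-0.2]]' | tail -5
python3 -m handwheel '[[0,0,0,0,0.004,0,-0.2],[0,0,0,0,0.004,0,-0.2],[0,0,0,0,0.004,0,-0.2]]' | grep -v ori
python3 -m handwheel '[[0,0,0,0,0.004,0,-0.2],[0,0,0,0,0.004,0,-0.2],[0,0,0,0,0.004,0,-0.2]]' | grep -v ori
python3 -m handwheel '[[0,0,0,0,0.004,0,-0.2],[0,0,0,0,0.004,0,-0.2],[0,0,0,0,0.004,0,-0.2]]' | grep -v ori
python3 -m handwheel '[[0,0,0,0,0.004,0,-0.2],[0,0,0,0,0.004,0,-0.2],[0,0,0,0,0.004,0,-0.2]]' | grep -v ori
```

```text
tool_pos: [515.4, -2.5, 250.3]
orientation: [3.14, -0.001, 1.325]
contact_force: [-0.7, -0.1, -0.2]
finger_gap: 34.9
finger_force: 0.0
time_s: 9.95
tool_pos: [515.6, -2.9, 249.3]
contact_force: [0.1, -0.2, -0.4]
finger_gap: 35.3
finger_force: 0.0
time_s: 10.25
tool_pos: [516.6, -3.1, 249.0]
contact_force: [-0.6, -0.6, 0.4]
finger_gap: 34.9
finger_force: 0.0
time_s: 10.55
tool_pos: [517.5, -3.4, 249.0]
contact_force: [0.6, -0.2, -0.9]
finger_gap: 35.1
finger_force: 0.1
time_s: 10.85
tool_pos: [518.2, -3.6, 249.0]
contact_force: [-3.1, 0.1, 1.1]
finger_gap: 35.3
finger_force: 1.3
```

Contact begins at a lead of about 7.1 mm, as the fit predicts. Now the arc.

```bash
python3 - <<'E'
from h import *
st();rel([wheel(np.radians(6*k),249,7.2) for k in range(0,11)])
E
```

```text
10.85 [518.2  -3.6 249. ] [-3.141  0.     1.325] F [-3.1  0.1  1.1] q [ 0.37  0.1  -0.33 -0.   -1.14  2.52] 35.3
[-0.0001, 0.0, -0.0004] [0.001, -0.002, -0.0]
[-0.0001, 0.0, 0.0162] [-0.003, 0.02, -0.0]
[-0.0001, 0.0, 0.0329] [-0.009, 0.043, -0.0]
[-0.0001, 0.0, 0.0496] [-0.018, 0.064, -0.0]
[-0.0001, 0.0, 0.0662] [-0.029, 0.085, -0.0]
[-0.0001, 0.0, 0.0829] [-0.042, 0.104, -0.0]
[-0.0001, 0.0, 0.0996] [-0.057, 0.121, -0.0]
[-0.0001, 0.0, 0.1162] [-0.074, 0.138, -0.0]
[-0.0001, 0.0001, 0.1329] [-0.092, 0.152, -0.0]
[-0.0001, 0.0001, 0.1496] [-0.112, 0.164, -0.0]
[-0.0001, 0.0001, 0.1662] [-0.133, 0.174, -0.0]
```

```bash

python3 -m handwheel '[[0,0,0.0167,-0.004,0.022,0,-0.2],[0,0,0.0333,-0.01,0.044,0,-0.2],[0,0,0.05,-0.019,0.065,0,-0.2],[0,0,0.0667,-0.03,0.086,0,-0.2],[0,0,0.0833,-0.043,0.105,0,-0.2],[0,0,0.1,-0.058,0.122,0,-0.2],[0,0,0.1167,-0.075,0.139,0,-0.2],[0,0,0.1333,-0.093,0.153,0,-0.2],[0,0,0.15,-0.113,0.165,0,-0.2],[0,0,0.1667,-0.134,0.175,0,-0.2]]'
python3 - <<'E'
from h import *
st();print(np.round(wheel(np.pi/3,249,7.2),2));p=shot('scene');print(find(p,'wheel_grip'),np.round(wheel(np.pi/3,249,0),1));rel([wheel(np.radians(60+6*k),249,7.2) for k in range(0,11)])
E
```

```text
time_s: 11.85
tool_pos: [553.2, -46.5, 249.0]
orientation: [-3.141, -0.001, 0.274]
contact_force: [-0.4, 3.0, 1.4]
finger_gap: 35.2
finger_force: 1.5
 11.85 [553.2 -46.5 249. ] [-3.141e+00 -1.000e-03  2.740e-01] F [-0.4  3.   1.4] q [ 0.27  0.16 -0.26 -0.   -1.15  1.58] 35.2
[ 5.5234e+02 -4.6490e+01  2.4900e+02  2.8000e-01]
[([548.0, -36.8, 242.4], 0.57)] [ 5.503e+02 -3.960e+01  2.490e+02  3.000e-01]
[0.0, -0.0001, -0.0008] [-0.003, -0.003, 0.0]
[0.0, -0.0001, 0.0159] [-0.007, 0.02, 0.0]
[0.0, -0.0001, 0.0326] [-0.013, 0.042, 0.0]
[0.0, -0.0001, 0.0492] [-0.022, 0.064, 0.0]
[0.0, -0.0001, 0.0659] [-0.033, 0.084, 0.0]
[0.0, -0.0001, 0.0826] [-0.046, 0.103, 0.0]
[0.0, -0.0001, 0.0992] [-0.061, 0.121, 0.0]
[0.0, -0.0001, 0.1159] [-0.078, 0.137, 0.0]
[0.0, -0.0001, 0.1326] [-0.096, 0.151, 0.0]
[0.0, -0.0001, 0.1492] [-0.116, 0.163, 0.0]
[-0.0, -0.0001, 0.1659] [-0.137, 0.174, 0.0]
```

Tracking well, with the handle following at about 3 N. Next 60° twice.

```bash

python3 -m handwheel '[[0,0,0.0167,-0.007,0.021,0,-0.2],[0,0,0.0333,-0.013,0.043,0,-0.2],[0,0,0.05,-0.022,0.065,0,-0.2],[0,0,0.0667,-0.033,0.085,0,-0.2],[0,0,0.0833,-0.046,0.104,0,-0.2],[0,0,0.1,-0.061,0.121,0,-0.2],[0,0,0.1167,-0.078,0.138,0,-0.2],[0,0,0.1333,-0.096,0.152,0,-0.2],[0,0,0.15,-0.116,0.164,0,-0.2],[0,0,0.1667,-0.137,0.174,0,-0.2]]' | tail -3
python3 -m handwheel '[[0,0,0.0167,-0.004,0.022,0,-0.2],[0,0,0.0333,-0.01,0.044,0,-0.2],[0,0,0.05,-0.019,0.065,0,-0.2],[0,0,0.0667,-0.03,0.086,0,-0.2],[0,0,0.0833,-0.043,0.105,0,-0.2],[0,0,0.1,-0.058,0.122,0,-0.2],[0,0,0.1167,-0.075,0.139,0,-0.2],[0,0,0.1333,-0.093,0.153,0,-0.2],[0,0,0.15,-0.113,0.165,0,-0.2],[0,0,0.1667,-0.134,0.175,0,-0.2]]'
python3 - <<'E'
from h import *
st();print(np.round(wheel(np.pi,249,7.2),2));p=shot('scene');print(find(p,'wheel_grip'),np.round(wheel(np.pi,249,0),1));rel([wheel(np.radians(180+6*k),249,7.2) for k in (0,1,5,10)])
E
```

```text
contact_force: [2.2, 1.8, -2.0]
finger_gap: 35.4
finger_force: 1.5
time_s: 13.95
tool_pos: [477.9, -105.9, 249.1]
orientation: [-3.14, 0.0, -1.818]
contact_force: [3.6, -0.2, -3.1]
finger_gap: 35.2
finger_force: 1.5
 13.95 [ 477.9 -105.9  249.1] [-3.14   0.    -1.818] F [ 3.6 -0.2 -3.1] q [ 0.18  0.05 -0.39  0.   -1.13 -0.43] 35.2
[ 477.28 -106.45  249.     -1.81]
[([486.9, -106.2, 241.8], 0.67)] [ 484.3 -108.2  249.    -1.8]
[-0.0001, 0.0, -0.0003] [0.002, -0.001, 0.001]
[-0.0001, 0.0, 0.0164] [-0.002, 0.021, 0.001]
[-0.0001, 0.0, 0.083] [-0.042, 0.105, 0.001]
[-0.0001, 0.0001, 0.1664] [-0.133, 0.175, 0.001]
```

```bash

python3 -m handwheel '[[0,0,0.0167,-0.004,0.022,0,-0.2],[0,0,0.0333,-0.01,0.044,0,-0.2],[0,0,0.05,-0.019,0.065,0,-0.2],[0,0,0.0667,-0.03,0.086,0,-0.2],[0,0,0.0833,-0.043,0.105,0,-0.2],[0,0,0.1,-0.058,0.122,0,-0.2],[0,0,0.1167,-0.075,0.139,0,-0.2],[0,0,0.1333,-0.093,0.153,0,-0.2],[0,0,0.15,-0.113,0.165,0,-0.2],[0,0,0.1667,-0.134,0.175,0,-0.2]]' | tail -5
python3 -m handwheel '[[0,0,0,0,-0.028,0,-0.2],[0,0,0,0,-0.028,0,-0.2],[0,0,0,0,-0.028,-0.2,-0.2],[0,0,0,0,-0.028,-0.27,-0.2],[0,0,0,0,-0.028,-0.27,-0.2]]'
python3 - <<'E'
from h import *
a=np.radians(240)
st();p=shot('scene');print(find(p,'wheel_grip'),np.round(wheel(a,249,0),1));rel([wheel(a,317,0,3.0),wheel(a,317,0,3.1416)])
E
```

```text
tool_pos: [443.3, -63.1, 249.4]
orientation: [-3.141, 0.0, -2.863]
contact_force: [0.5, -3.3, -0.4]
finger_gap: 35.4
finger_force: 1.5
time_s: 15.55
tool_pos: [446.5, -69.9, 319.6]
orientation: [-3.141, 0.005, -2.86]
contact_force: [0.6, 0.5, -0.6]
finger_gap: 35.1
finger_force: 0.0
 15.55 [446.5 -69.9 319.6] [-3.141  0.005 -2.86 ] F [ 0.6  0.5 -0.6] q [ 0.28 -0.06 -0.34  0.   -1.29 -1.57] 35.1
[([440.8, -70.0, 240.5], 0.6), ([435.7, -178.3, 20.2], 0.29)] [444.7 -70.  249.   -2.9]
[-0.0001, 0.0001, -0.4776] [0.002, -0.001, -0.002]
[0.0002, -0.0001, 0.4999] [0.002, -0.001, -0.002]
```

```bash

python3 -m handwheel '[[0,0,-0.2,0,0,0,-0.2],[0,0,-0.2,0,0,0,-0.2],[0,0,-0.2,0,0,0,-0.2],[0,0,-0.2,0,0,0,-0.2],[0,0,-0.2,0,0,0,-0.2],[0,0,-0.2,0,0,0,-0.2],[0,0,-0.2,0,0,0,-0.2],[0,0,-0.2,0,0,0,-0.2],[0,0,-0.2,0,0,0,-0.2]]' >/dev/null
python3 -m handwheel '[[0,0,-0.2,0,0,0,-0.2],[0,0,-0.2,0,0,0,-0.2],[0,0,-0.2,0,0,0,-0.2],[0,0,-0.2,0,0,0,-0.2],[0,0,-0.2,0,0,0,-0.2],[0,0,-0.2,0,0,0,-0.2],[0,0,-0.2,0,0,0,-0.2],[0,0,-0.2,0,0,0,-0.2],[0,0,-0.2,0,0,0,-0.2]]' >/dev/null
python3 -m handwheel '[[0,0,-0.1,0,0,0,-0.2],[0,0,-0.1,0,0,0,-0.2],[0,0,-0.1,0,0,0,-0.2],[0,0,-0.1,0,0,0,-0.2],[0,0,-0.1,0,0,0,-0.2],[0,0,-0.1,0,0,0,-0.2]]' >/dev/null
python3 - <<'E'
from h import *
a=np.radians(240)
st();rel([wheel(a,249,0,np.pi)])
p=shot('wrist');save(p,'w5.png')
E
```

```text
18.05 [444.6 -69.8 315.8] [-3.141e+00  1.000e-03  2.750e-01] F [-0.7  0.5  0.3] q [ 0.28 -0.06 -0.35 -0.   -1.29  1.56] 34.8
[-0.0, 0.0002, -0.0008] [0.0, 0.001, 0.267]
```

View pics/w5.png

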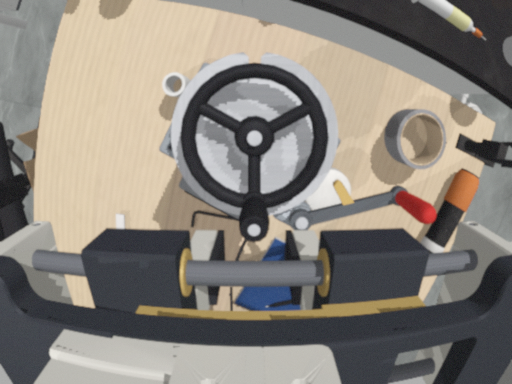

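Wrist view: the handle top at (254,230) is centred between the fingers, the slot is at (254,58) opposite it, and the latch is well out. Lowering again.

```bash

python3 -m handwheel '[[0,0,0,0,0,0.12,-0.2],[0,0,0,0,0,0.25,-0.2],[0,0,0,0,0,0.267,-0.2],[0,0,0,0,-0.014,0.267,-0.2],[0,0,0,0,-0.026,0.267,-0.2],[0,0,0,0,-0.026,0.267,-0.2]]'
python3 - <<'E'
from h import *
rel([wheel(np.radians(240+6*k),249,-7.2,np.pi) for k in range(0,11)])
E
```

```text
time_s: 18.7
tool_pos: [443.9, -62.9, 251.3]
orientation: [3.141, -0.003, 0.277]
contact_force: [0.2, 0.9, 0.1]
finger_gap: 35.0
finger_force: 0.0
[0.0, -0.0004, -0.0005] [-0.005, -0.001, 0.009]
[0.0, -0.0004, 0.0161] [-0.001, -0.024, 0.009]
[0.0, -0.0004, 0.0328] [0.005, -0.046, 0.009]
[-0.0, -0.0004, 0.0495] [0.014, -0.067, 0.009]
[-0.0, -0.0004, 0.0661] [0.025, -0.088, 0.009]
[-0.0001, -0.0004, 0.0828] [0.038, -0.107, 0.009]
[-0.0001, -0.0004, 0.0995] [0.053, -0.125, 0.009]
[-0.0001, -0.0004, 0.1161] [0.07, -0.141, 0.01]
[-0.0001, -0.0004, 0.1328] [0.089, -0.155, 0.01]
[-0.0001, -0.0004, 0.1495] [0.108, -0.167, 0.01]
[-0.0002, -0.0004, 0.1661] [0.129, -0.177, 0.01]
```

```bash

python3 -m handwheel '[[0,0,0.0167,0,-0.023,0,-0.2],[0,0,0.0333,0.007,-0.045,0,-0.2],[0,0,0.05,0.016,-0.067,0,-0.2],[0,0,0.0667,0.027,-0.087,0,-0.2],[0,0,0.0833,0.04,-0.106,0,-0.2],[0,0,0.1,0.055,-0.124,0,-0.2],[0,0,0.1167,0.072,-0.14,0,-0.2],[0,0,0.1333,0.09,-0.154,0,-0.2],[0,0,0.15,0.11,-0.166,0,-0.2],[0,0,0.1667,0.131,-0.176,0,-0.2]]'
python3 - <<'E'
from h import *
rel([wheel(np.radians(300+6*k),249,-7.2,np.pi) for k in range(0,9)])
E
```

```text
time_s: 19.7
tool_pos: [462.8, -12.2, 251.2]
orientation: [-3.141, -0.001, -0.775]
contact_force: [-1.9, -2.2, 2.9]
finger_gap: 35.1
finger_force: 1.5
[-0.0001, -0.0002, -0.0013] [-0.002, -0.003, 0.009]
[-0.0001, -0.0002, 0.0154] [0.002, -0.025, 0.009]
[-0.0001, -0.0002, 0.0321] [0.009, -0.048, 0.009]
[-0.0001, -0.0002, 0.0487] [0.017, -0.069, 0.009]
[-0.0001, -0.0001, 0.0654] [0.028, -0.09, 0.009]
[-0.0001, -0.0001, 0.0821] [0.041, -0.109, 0.009]
[-0.0001, -0.0001, 0.0987] [0.056, -0.127, 0.009]
[-0.0001, -0.0001, 0.1154] [0.073, -0.143, 0.009]
[-0.0001, -0.0001, 0.1321] [0.091, -0.157, 0.009]
```

```bash

python3 -m handwheel '[[0,0,0.016,0.002,-0.025,0,-0.2],[0,0,0.0325,0.009,-0.047,0,-0.2],[0,0,0.049,0.017,-0.069,0,-0.2],[0,0,0.066,0.028,-0.09,0,-0.2],[0,0,0.0825,0.041,-0.109,0,-0.2],[0,0,0.099,0.056,-0.127,0,-0.2],[0,0,0.116,0.073,-0.143,0,-0.2],[0,0,0.1325,0.091,-0.157,0,-0.2],[0,0,0.1325,0.091,-0.157,0,-0.2]]'
python3 - <<'E'
from h import *
rel([wheel(np.radians(a),250,-7.2,np.pi) for a in (348,352,356,360)]);print(wheel(np.radians(360),250,-7.2,np.pi))
E
```

```text
time_s: 20.6
tool_pos: [507.1, 0.4, 250.8]
orientation: [-3.14, 0.0, -1.604]
contact_force: [-0.5, -0.5, -0.2]
finger_gap: 34.9
finger_force: 0.0
[-0.0003, 0.0001, -0.0] [0.002, 0.002, 0.003]
[-0.0002, 0.0001, 0.0111] [0.005, -0.013, 0.003]
[-0.0002, 0.0001, 0.0222] [0.008, -0.028, 0.003]
[-0.0002, 0.0001, 0.0333] [0.013, -0.043, 0.003]
(np.float64(517.7223237261596), np.float64(-3.148304741137463), 250, np.float64(-1.8137963267948969))
```

```bash

python3 -m handwheel '[[0,0,0.006,0.003,-0.006,0,-0.2],[0,0,0.011,0.005,-0.013,0,-0.2],[0,0,0.0165,0.007,-0.02,0,-0.2],[0,0,0.022,0.008,-0.027,0,-0.2],[0,0,0.028,0.01,-0.034,0,-0.2],[0,0,0.033,0.013,-0.041,0,-0.2],[0,0,0.033,0.013,-0.042,0,-0.2],[0,0,0.033,0.013,-0.042,0,-0.2]]'
python3 - <<'E'
from h import *
st();rel([wheel(2*np.pi,250,-7.2,np.pi)])
for n in('scene','side'): p=shot(n);print(find(p,'wheel_grip'))
print(np.round(wheel(0,242),1))
E
```

```text
time_s: 21.4
tool_pos: [516.7, -3.3, 249.9]
orientation: [-3.141, 0.0, -1.809]
contact_force: [-2.0, 0.3, 1.0]
finger_gap: 35.1
finger_force: 0.8
 21.4 [516.7  -3.3 249.9] [-3.141  0.    -1.809] F [-2.   0.3  1. ] q [ 0.37  0.1  -0.33 -0.   -1.14 -0.61] 35.1
[-0.0, 0.0, 0.0008] [-0.002, -0.004, -0.0]
[([510.4, 1.9, 242.2], 0.46)]
[]
[510.7  -1.4 242.    1.3]
```

```bash

python3 -m handwheel '[[0,0,0,0,-0.002,0,-0.2],[0,0,0,0,-0.004,0,-0.2],[0,0,0,0,-0.004,0,-0.2]]'
python3 -m handwheel '[[0,0,0,0,0.025,0,-0.2],[0,0,0,0,0.025,0,-0.2],[0,0,0,0,0.025,-0.2,-0.2],[0,0,0,0,0.025,-0.36,-0.2],[0,0,0,0,0.025,-0.36,-0.2]]'
python3 - <<'E'
from h import *
st();rel([latch(.48,340)])
E
```

```text
time_s: 21.9
tool_pos: [517.6, -3.6, 249.8]
orientation: [3.142, -0.0, -1.81]
contact_force: [-1.8, 0.1, 2.3]
finger_gap: 35.2
finger_force: 1.2
time_s: 22.4
tool_pos: [514.0, -2.0, 346.0]
orientation: [-3.132, 0.004, -1.809]
contact_force: [0.7, -0.6, -0.6]
finger_gap: 34.7
finger_force: 0.0
 22.4 [514.  -2. 346.] [-3.132  0.004 -1.809] F [ 0.7 -0.6 -0.6] q [ 0.38  0.03 -0.19  0.   -1.34 -0.62] 34.7
[-0.0016, -0.0, -0.1198] [0.836, -0.076, 0.022]
```

```bash

python3 -m handwheel '[[0,0,-0.12,0.836,-0.076,0.02,-0.2],[0,0,-0.12,0.836,-0.076,0.02,-0.2],[0,0,-0.12,0.836,-0.076,0.02,-0.2],[0,0,-0.12,0.836,-0.076,0.02,-0.2],[0,0,-0.12,0.836,-0.076,0.02,-0.2],[0,0,-0.12,0.836,-0.076,0.02,-0.2],[0,0,-0.12,0.836,-0.076,0.02,-0.2],[0,0,-0.12,0.836,-0.076,0.02,-0.2]]'
python3 - <<'E'
from h import *
st();rel([latch(.48,239)])
p=shot('scene');save(p,'s6.png');K=p['camera_matrix'];q=p['world_to_cam']@np.r_[AX,190,1];uv=(K@q[:3])[:2]/q[2];print(uv)
u,v=map(int,uv);c=p['color'][v-70:v+90,u-80:u+110,::-1];cv2.imwrite('pics/s6c.png',cv2.resize(c,None,fx=3.5,fy=3.5,interpolation=cv2.INTER_CUBIC))
print(find(p,'wheel_grip'),find(p,'latch_knob'))
E
```

```text
time_s: 23.2
tool_pos: [480.5, -209.6, 334.8]
orientation: [-3.141, -0.0, -1.059]
contact_force: [0.2, 0.1, 0.1]
finger_gap: 35.3
finger_force: 0.0
 23.2 [ 480.5 -209.6  334.8] [-3.141 -0.    -1.059] F [0.2 0.1 0.1] q [-0.04  0.06 -0.18 -0.   -1.33  0.55] 35.3
[-0.0, -0.0, -0.0003] [0.005, -0.01, 0.383]
[284.10612467 187.97920842]
[([510.2, 2.6, 239.5], 0.5)] [([480.7, -210.7, 214.6], 0.65)]
```

View pics/s6c.png

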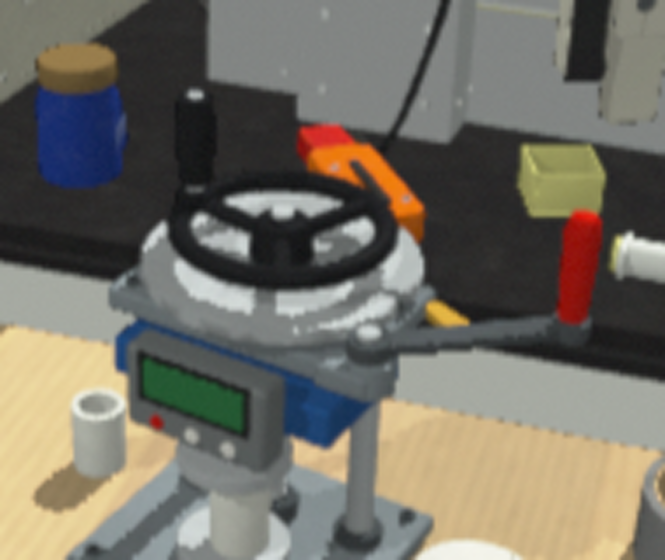

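Crop: the handle (195,140) is back on its starting side, with the latch out, its knob at (580,265) and brass tooth at (445,313). The handle reading matches the start within 1 mm. Now lower over the knob.

```bash

python3 -m handwheel '[[0,0,0,0.005,-0.01,0.1,-0.2],[0,0,0,0.005,-0.01,0.25,-0.2],[0,0,0,0.005,-0.01,0.38,-0.2],[0,0,0,0.005,-0.01,0.383,-0.2],[0,0,0,0.005,-0.01,0.383,-0.2]]'
python3 - <<'E'
from h import *
st();rel([latch(t,239,-8.2) for t in (.48,.42,.36,.3,.24,.18,.12,.06,0)])
E
```

```text
time_s: 23.85
tool_pos: [483.6, -209.4, 239.7]
orientation: [3.141, -0.0, -1.056]
contact_force: [0.4, -0.8, 0.4]
finger_gap: 35.0
finger_force: 0.0
 23.85 [ 483.6 -209.4  239.7] [ 3.141 -0.    -1.056] F [ 0.4 -0.8  0.4] q [-0.04  0.12 -0.33  0.   -1.12  0.55] 35.0
[0.0001, -0.0001, 0.0002] [-0.0, -0.031, 0.003]
[0.0001, -0.0, -0.0093] [-0.003, -0.056, 0.003]
[0.0001, -0.0, -0.0189] [-0.007, -0.081, 0.003]
[0.0001, -0.0, -0.0284] [-0.013, -0.105, 0.003]
[0.0001, -0.0, -0.038] [-0.02, -0.129, 0.003]
[0.0001, -0.0, -0.0475] [-0.028, -0.153, 0.003]
[0.0001, -0.0, -0.0571] [-0.038, -0.176, 0.003]
[0.0001, -0.0, -0.0666] [-0.049, -0.198, 0.003]
[0.0001, -0.0, -0.0762] [-0.062, -0.22, 0.003]
```

Push in slowly to about 0.12, and check.

```bash

python3 -m handwheel '[[0,0,0,0,-0.03,0,-0.2],[0,0,-0.009,-0.003,-0.056,0,-0.2],[0,0,-0.019,-0.007,-0.081,0,-0.2],[0,0,-0.028,-0.013,-0.105,0,-0.2],[0,0,-0.038,-0.02,-0.129,0,-0.2],[0,0,-0.047,-0.028,-0.153,0,-0.2],[0,0,-0.057,-0.038,-0.176,0,-0.2]]'
python3 - <<'E'
from h import *
st();rel([latch(t,239,-8.2) for t in (.12,.09,.06,.03,0,-.02)])
E
```

```text
time_s: 24.55
tool_pos: [518.3, -179.4, 241.3]
orientation: [-3.14, -0.003, -0.696]
contact_force: [-0.9, -0.3, 0.4]
finger_gap: 34.8
finger_force: 0.6
 24.55 [ 518.3 -179.4  241.3] [-3.14e+00 -3.00e-03 -6.96e-01] F [-0.9 -0.3  0.4] q [ 0.02  0.16 -0.29  0.   -1.12  0.85] 34.8
[-0.0002, -0.0004, 0.0002] [-0.004, 0.003, 0.009]
[-0.0002, -0.0004, -0.0046] [-0.005, -0.01, 0.009]
[-0.0002, -0.0004, -0.0093] [-0.006, -0.022, 0.009]
[-0.0002, -0.0004, -0.0141] [-0.008, -0.034, 0.009]
[-0.0002, -0.0004, -0.0189] [-0.01, -0.047, 0.009]
[-0.0002, -0.0004, -0.0221] [-0.012, -0.055, 0.009]
```

```bash

python3 -m handwheel '[[0,0,-0.005,-0.005,-0.008,0,-0.2],[0,0,-0.009,-0.006,-0.02,0,-0.2],[0,0,-0.014,-0.008,-0.032,0,-0.2],[0,0,-0.014,-0.008,-0.034,0,-0.2]]'
python3 -m handwheel '[[0,0,-0.003,-0.001,-0.008,0,-0.2],[0,0,-0.003,-0.001,-0.008,0,-0.2]]'|grep -v ori
python3 -m handwheel '[[0,0,-0.002,-0.001,-0.005,0,-0.2],[0,0,-0.002,-0.001,-0.005,0,-0.2]]'|grep -v ori
python3 - <<'E'
from h import *
st();rel([latch(t,239,-8.2) for t in (.03,0,-.02)])
E
```

```text
time_s: 24.95
tool_pos: [521.1, -171.7, 239.5]
orientation: [-3.141, -0.001, -0.609]
contact_force: [-0.9, -0.8, 0.8]
finger_gap: 34.9
finger_force: 0.6
time_s: 25.15
tool_pos: [521.8, -169.9, 239.0]
contact_force: [-0.2, -0.3, 0.3]
finger_gap: 34.9
finger_force: 0.0
time_s: 25.35
tool_pos: [522.2, -168.8, 239.0]
contact_force: [-0.2, -0.5, 1.2]
finger_gap: 35.3
finger_force: 0.3
 25.35 [ 522.2 -168.8  239. ] [ 3.142  0.    -0.578] F [-0.2 -0.5  1.2] q [ 0.04  0.16 -0.29 -0.   -1.12  0.95] 35.3
[0.0, 0.0, 0.0046] [0.006, 0.009, -0.0]
[0.0, 0.0, -0.0002] [0.005, -0.003, -0.0]
[0.0, 0.0, -0.0034] [0.004, -0.012, -0.0]
```

```bash

for i in 1 2 3; do python3 -m handwheel '[[0,0,0,0,-0.004,0,-0.2],[0,0,0,0,-0.004,0,-0.2]]'|grep -E 'pos|force'; done
```

```text
tool_pos: [522.8, -168.0, 239.0]
contact_force: [-0.7, -1.5, 0.4]
finger_force: 0.4
tool_pos: [523.3, -167.1, 239.0]
contact_force: [0.0, -1.1, 0.1]
finger_force: 0.5
tool_pos: [523.3, -166.8, 239.0]
contact_force: [-2.9, -4.3, 1.5]
finger_force: 2.4
```

```bash

python3 -m handwheel '[[0,0,0,0,-0.003,0,-0.2],[0,0,0,0,-0.003,0,-0.2],[0,0,0,0,-0.003,0,-0.2]]'|grep -E 'pos|force'
python3 -m handwheel '[[0,0,0,0,0.015,0,-0.2],[0,0,0,0,0.042,0,-0.2],[0,0,0,0,0.042,0,-0.2],[0,0,0,0,0.042,-0.2,-0.2],[0,0,0,0,0.042,-0.4,-0.2],[0,0,0,0,0.042,-0.6,-0.2],[0,0,0,-0.3,0.042,-0.6,-0.2],[0,0,0,-0.6,0.042,-0.6,-0.2],[0,0,0,-0.6,0.042,-0.6,-0.2]]'
python3 - <<'E'
from h import *
p=shot('wrist');save(p,'w7.png');print(find(p,'wheel_grip'),find(p,'latch_knob'))
ps=shot('scene');print(find(ps,'wheel_grip'),find(ps,'latch_knob'),np.round(latch(0,220),1))
pd=shot('side');print([find(pd,n) for n in('sample_mid','spare_mid')])
c=ps['color'][120:290,205:400,::-1]
cv2.imwrite('pics/end.png',np.hstack([cv2.resize(c,(400,349),interpolation=cv2.INTER_CUBIC),cv2.resize(p['color'][:,:,::-1],(400,349))]))
E
```

```text
tool_pos: [523.3, -166.6, 239.0]
contact_force: [-4.6, -5.4, 0.8]
finger_force: 3.7
time_s: 27.15
tool_pos: [391.9, -91.8, 388.9]
orientation: [-3.141, 0.0, -0.58]
contact_force: [0.5, 2.2, 0.7]
finger_gap: 35.2
finger_force: 0.0
[([515.5, -1.2, 241.3], 0.7)] [([520.8, -177.1, 218.2], 0.81)]
[([511.0, 0.7, 242.3], 0.88), ([500.3, -55.6, 0.7], 0.27)] [([518.1, -177.8, 214.5], 0.81)] [ 519.3 -175.7  220.    -0.6]
[[([452.3, -47.1, 55.0], 0.58)], [([526.7, 70.5, 23.8], 0.87)]]
```

View pics/end.png

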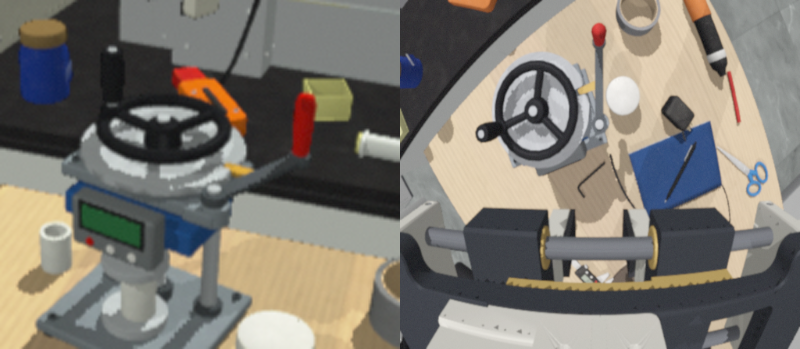

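The end view shows the handle back on its left side, at (110,75) in the left panel. The knob, at (303,125), reads at its locked place within 2–3 mm, the tooth (585,90 in the right panel) is in the disc edge, and the couplers have not moved. Handing in.

```bash
python3 -c "
from h import *
print(arm.hand_in())"
```

```text
the job is handed in; nothing more can be done
None
```

I pushed the latch out, turned the wheel one full turn clockwise (re-engaging the handle once at about 240°), pushed the latch back against its stop at about 7 N, and handed in at about 27 s; the last pictures show the handle and knob back at their starting places within about 3 mm and the sample, spare coupler and grease pot unmoved.

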